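Load the blanks into the numbered block

ROBOT

A 7-joint arm with a two-finger parallel gripper is mounted at the origin on the work surface. World frame = base frame: x ahead of the robot, y to its left, z up, the work surface at z = 0. Lengths are in mm, angles in rad, forces in N, time in s.
With the tool pointing down it reaches from about 400 to 875 mm from the base axis. Payload 4.4 kg.
Tool frame: the origin (TCP) lies at the very end of the fingers, on their centre line; the grasp point (between the pads) lies 19 mm behind it; z points along the fingers, y is the direction in which the jaws open and shut (so a half turn about z gives the same grasp; the last joint's range is limited). The gripper opens to 85 mm and grips with 20 to 120 N. Pads are 22 mm wide; open, the fingers measure 114 mm over their backs; the gripper's body (76 mm by 85 mm) begins 54 mm behind the grasp point. The pads swing forward as they close: fully open they stand 13 mm farther back than shut.
Start: joints at [1.15, 0.628, 0.038, 1.517, -0.027, 0.996, -0.02], TCP at [225.84, -609.52, 231.313] pointing down, gripper open.
Joint ranges: [-3.06, 3.06], [-0.37, 2.12], [-1.25, 1.32], [0.18, 2.47], [-1.1, 4.24], [0.23, 1.98], [-2.94, 2.94]. Speed limits (rad/s): [2.57, 2.57, 3.14, 3.14, 3.14, 3.14, 3.14].

INTERFACE

Orientations are given as [roll, pitch, yaw] about the fixed x, y, z axes, in that order (R = Rz(yaw) Ry(pitch) Rx(roll)).
In Python, from cell import ctrl gives the robot as it stands.
- The arm moves only by the shell command python3 -m pendant 'ROWS'. ROWS is JSON, a list of rows, each a list of 7 numbers: the shift along the world's x, y, z in m, then the turn, a rotation vector about the world's x, y, z in rad, then the opening, from -1 (shut) to 1 (fully open). A call has 1 to 8 rows; each row is the pose to reach, as a shift and turn from the pose commanded when the call began; what a row does not reach only later rows make up. A row lasts 1/10 s, in which the tool goes at most 50 mm and 8.59 degrees, less where a joint would pass 70% of its speed; a pose out of reach is approached as far as the arm can. A call with a gripper value outside its range is refused whole. The fingers move at their own pace and stop on an object; the grip force is fixed at half the most. Time passes only in rows, so rows that repeat a pose let the fingers close. It gives the time, the measured TCP pose, the force and the opening at its end, in the units of the state.
- ctrl.read_state(): the state, without advancing time (a new reading comes with each control period).
- ctrl.get_image(name): name is "scene" or "top"; returns the picture (400x640x3 uint8, blue, green, red); there is no depth.
- ctrl.get_calibration(name): a dict with "fx", "fy", "cx", "cy" (pixels), "dist_coeffs" ([k1, k2, p1, p2, k3] as OpenCV has them; the pictures are not rectified), "R" (3x3) and "t" (3): a world point X has camera coordinates R X + t. Camera axes: x right, y down, z forward; pixel columns grow to the right and rows downward; lengths in mm; the calibration is good to about 2 mm. A picture is of the moment at which its call begins. get_calibration takes no time and is no camera call.
- ctrl.finish_job(): hands the job in, once; it reports no verdict.
The state is a dict: "clock": time; "qpos": joint angles; "qd": joint speeds; "tau": joint torques, N m; "eef_pos": TCP position; "tool_rot": TCP orientation; "force": force on the tool from outside, world axes, zero at the start; "torque": the same for the moment, N m; "width": finger opening in mm.
Only numpy, scipy, OpenCV 4.12 (cv2) and the standard library are available. Lean on these libraries where they do the work, as an engineer would, in place of code of your own. Each camera call takes 0.05 s, during which the arm holds its last target. There are 200 camera calls.

TASK

Take the longest steel blank out of the open vise and lay it down on the bench, so that you can take it again by its two ends (the slots of the loading block leave room for fingers only there) and lower it into the slot marked with one dot. After that lower the middle-length blank into the two-dot slot, and last the shortest into the three-dot slot, in that order. Each blank must lie flat on the floor of its slot, sticking out about equally on both sides; lower them, do not drop them, and leave the bottle, screwdriver and brush where they are.

Things in the scene. Friction and masses are not known exactly. Their poses are not given: they have to be found in the camera images.
- block: loading block fixed to the bench: a dark base plate (175 x 115 mm, 8 mm thick) carrying an aluminium bar 168 mm long (own x), 30 mm wide (own y) and 50 mm high over the bench, cut through by three slots that run along own y; white dots (one, two, three) on the base plate at the -y side mark the slots. Origin on the bench under the middle slot; z up. It may stand at any yaw.
- slot1 (a point): middle of the floor of the one-dot slot (block x = -55 mm), 20 mm above the bench. Slot 34 mm wide (block x), 30 mm long and open at both ends (block y), 30 mm deep, walls sloped 45 degrees at the top as lead-in (10 mm on inner, 6 mm on outer walls); axes as the block's. A seated blank has its middle 14 mm above this point, axis along y, and sticks out at both ends
- slot2 (a point): the same for the two-dot slot (x = 0 in the block's frame)
- slot3 (a point): the same for the three-dot slot (x = +55 mm in the block's frame)
- vise: small machine vise fixed to the bench, 175 mm long along own x, 85 mm wide (120 mm at its 10 mm high foot flanges), origin on the bench under the middle of the jaw gap. The jaws stand open 74 mm apart along own x and rise 61 mm above the bench; the gap is open at both y sides. Screw and T-handle at its +x end reach out to x = 124 mm
- vise_bed (a point): middle of the vise's bed between the jaws, 30 mm above the bench; the longest blank lies on it with its axis along the vise's x, its ends about 3 mm from the jaws
- long_blank: the longest of three plain octagonal steel bars ('blanks'), 68 mm long, 28 mm across flats; origin at the middle of the bar, x along the bar (either end is the same); starts in the vise, its middle 44 mm above the bench
- mid_blank: the middle one of three plain octagonal steel bars ('blanks'), 54 mm long, 28 mm across flats; origin at the middle of the bar, x along the bar (either end is the same); starts lying on the bench
- short_blank: the shortest of three plain octagonal steel bars ('blanks'), 40 mm long, 28 mm across flats; origin at the middle of the bar, x along the bar (either end is the same); starts lying on the bench
- oil_bottle: bystander: red bottle, 40 mm diameter, 110 mm high, origin at its underside
- screwdriver: bystander: screwdriver lying along its x
- brush: bystander: hand brush lying along its x
Things that resemble listed ones, but are neither listed nor needed, are in the scene too. Leave any red look-alike of the short_blank alone.

How it is judged (in metres and radians):
On the way, in this order (a step that is already met when the one before it is completed fails the run):
1. the longest blank lies on the bench, let go (height (world z) of long_blank between 0.01 and 0.018 m and angle between long_blank's own x axis and vertical above 1.4 rad and contact force between the fingers and long_blank below 0.1 N and linear speed of long_blank below 0.03 m/s), for 0.2 s.
2. the long blank is seated in slot 1 and let go (x of long_blank in the frame of slot1 between -0.004 and 0.004 m and y of long_blank in the frame of slot1 between -0.008 and 0.008 m and z of long_blank in the frame of slot1 between 0.0105 and 0.0175 m and angle between the x axis of long_blank and the y axis of block, either way round below 0.15 rad and contact force between the fingers and long_blank below 0.1 N and linear speed of long_blank below 0.03 m/s), for 0.2 s.
3. the mid blank is seated in slot 2 and let go (x of mid_blank in the frame of slot2 between -0.004 and 0.004 m and y of mid_blank in the frame of slot2 between -0.008 and 0.008 m and z of mid_blank in the frame of slot2 between 0.0105 and 0.0175 m and angle between the x axis of mid_blank and the y axis of block, either way round below 0.15 rad and contact force between the fingers and mid_blank below 0.1 N and linear speed of mid_blank below 0.03 m/s), for 0.2 s.
4. the short blank is seated in slot 3 and let go (x of short_blank in the frame of slot3 between -0.004 and 0.004 m and y of short_blank in the frame of slot3 between -0.008 and 0.008 m and z of short_blank in the frame of slot3 between 0.0105 and 0.0175 m and angle between the x axis of short_blank and the y axis of block, either way round below 0.15 rad and contact force between the fingers and short_blank below 0.1 N and linear speed of short_blank below 0.03 m/s), for 0.2 s.
At the end, for the whole second after the job is handed in: The long, middle and short blanks lie at rest and released in slots 1, 2 and 3: middle within 8 mm of the slot's middle along the slot and 4 mm across it, down on the slot floor within 3.5 mm, axis within 0.15 rad of the slot (all of step 2 and all of step 3 and all of step 4); the robot touches nothing.
It fails at once if the bottle, screwdriver or brush is moved more than 25 mm (distance of any of oil_bottle, screwdriver, brush from where it was at the start of the episode above 0.025 m).
It fails at once if a blank is dropped into its slot (moves faster than 0.35 m/s in it or within 20 mm above its seat) ((horizontal distance between long_blank and slot1 below 0.02 m and z of long_blank in the frame of slot1 below 0.035 m and linear speed of long_blank above 0.35 m/s) or (horizontal distance between mid_blank and slot2 below 0.02 m and z of mid_blank in the frame of slot2 below 0.035 m and linear speed of mid_blank above 0.35 m/s) or (horizontal distance between short_blank and slot3 below 0.02 m and z of short_blank in the frame of slot3 below 0.035 m and linear speed of short_blank above 0.35 m/s)).
It also fails if it takes over 72 s, if anything falls off the work surface, if the arm or the gripper's body presses on something with over 40 N, if the wrist force passes 120 N, or if a joint passes its speed limit or range.

## Working session

There is one attempt and no reset: what is moved stays moved. The work goes in short steps, Python scripts to look and compute and a shell command to move; the robot and the scene stay as the last step left them, time stands still between calls to the robot, and variables do not carry over. Pictures are saved under pics/ and viewed, about 8 in all and at most 12, crops included, and the job is handed in when it is done.

```bash
ls; mkdir -p pics; python3 - <<'E'
from cell import ctrl
import cv2,numpy as np
for n in("scene","top"):
    cv2.imwrite(f"pics/{n}0.png",ctrl.get_image(n)); c=ctrl.get_calibration(n)
    R=np.array(c["R"]);print(n,c, -R.T@np.array(c["t"]))
print(ctrl.read_state())
E
```

```text
pics
scene {'fx': 365.4886672020084, 'fy': 365.4886672020084, 'cx': 318.87085437455085, 'cy': 197.8950732178827, 'dist_coeffs': array([-0.03674644,  0.        ,  0.        ,  0.        ,  0.        ]), 'R': array([[-0.88132731,  0.47234487, -0.01234883],
       [ 0.39693697,  0.72594355, -0.56164669],
       [-0.25632638, -0.49989627, -0.82728502]]), 't': array([ 528.5115578 , -130.61973655, 1061.60531378])} [789.75691981 375.87537382 811.41452755]
top {'fx': 505.46878873151167, 'fy': 505.46878873151167, 'cx': 319.3698824826397, 'cy': 204.2285334942688, 'dist_coeffs': array([-0.03583948,  0.        ,  0.        ,  0.        ,  0.        ]), 'R': array([[ 0.02025584, -0.99977055, -0.00696695],
       [-0.98707227, -0.01888946, -0.15915882],
       [ 0.1589907 ,  0.01010078, -0.98722841]]), 't': array([ -48.78008495,  578.76003355, 1532.06216723])} [ 328.68243103  -53.31144647 1604.27020997]
{'clock': 0.1, 'qpos': array([ 1.15021528,  0.6292467 ,  0.03841408,  1.51819913, -0.02697559,
        0.99629174, -0.02002977]), 'qd': array([-1.48839823e-03, -1.31944620e-03, -2.38200301e-04, -1.31831071e-03,
        1.71084337e-03, -1.51286297e-03,  9.43799141e-05]), 'tau': array([ 3.12831595e-03, -5.64536726e+01,  1.23024948e+00, -1.93975604e+01,
        1.12812436e-02,  5.35844461e-03, -8.01784580e-06]), 'eef_pos': array([ 225.66074279, -609.01825978,  230.50700019]), 'tool_rot': array([-3.13996488e+00,  1.67658523e-05,  3.54790955e-01]), 'force': array([-0.44002878,  0.13222297,  0.79235283]), 'torque': array([ 0.01990605, -0.01635985,  0.00581139]), 'width': 85.28663100167549}
```

View pics/top0.png

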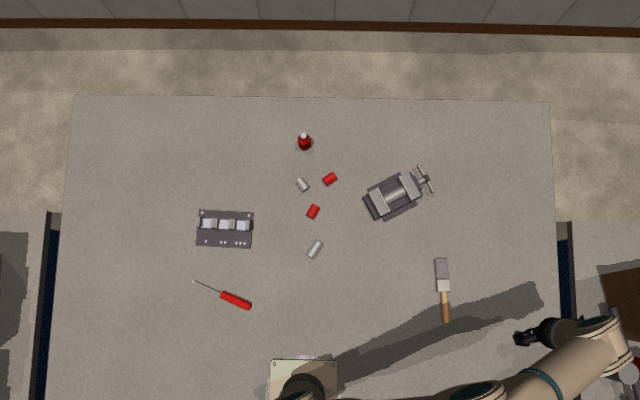

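View pics/scene0.png

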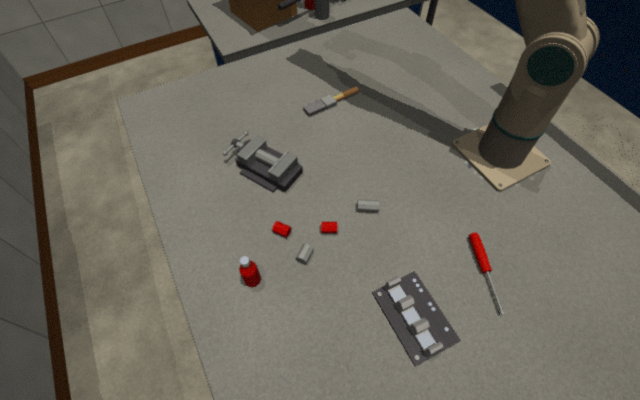

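Top view: block near (225,228), vise (396,195) with the long blank, grey blanks at (314,248) and (302,184), and red look-alikes at (329,179) and (313,211). The bottle is at (304,142). Next I'll enlarge for measuring.

```bash
cat > h.py <<'E'
import cv2,numpy as np
from cell import ctrl
C={n:ctrl.get_calibration(n) for n in("top","scene")}
def K(c): return np.array([[c["fx"],0,c["cx"]],[0,c["fy"],c["cy"]],[0,0,1.]])
def ray(n,uv):
    c=C[n];p=cv2.undistortPoints(np.array([[uv]],float),K(c),c["dist_coeffs"])[0,0]
    R=np.array(c["R"]);return -R.T@c["t"],R.T@np.array([p[0],p[1],1])
def at(n,uv,z):
    o,d=ray(n,uv);return o+d*(z-o[2])/d[2]
def proj(n,X):
    c=C[n];return cv2.projectPoints(np.array(X,float).reshape(-1,3),cv2.Rodrigues(np.array(c["R"]))[0],np.array(c["t"]),K(c),c["dist_coeffs"])[0][:,0]
def rect(cx,cy,yaw,lx,ly,z):
    a,b=np.cos(yaw),np.sin(yaw)
    return [[cx+a*x-b*y,cy+b*x+a*y,z] for x,y in((-lx/2,-ly/2),(lx/2,-ly/2),(lx/2,ly/2),(-lx/2,ly/2))]
def crop(n,im,x0,y0,w,h,s,polys=()):
    o=cv2.resize(im[y0:y0+h,x0:x0+w],None,fx=s,fy=s,interpolation=cv2.INTER_CUBIC)
    for p in polys:
        q=(proj(n,p)-[x0,y0]+.5)*s
        cv2.polylines(o,[q.astype(int)],True,(0,255,0),1)
    return o
def state():
    s=ctrl.read_state();print(s["clock"],s["eef_pos"].round(1),s["tool_rot"].round(3),s["force"].round(1),round(s["width"],1));return s
E
python3 - <<'E'
from h import *
a=cv2.imread("pics/top0.png")
cv2.imwrite("pics/t1.png",np.vstack([crop("top",a,190,200,70,54,5),np.zeros((4,350,3),np.uint8)]))
L=crop("top",a,190,195,75,60,5);M=crop("top",a,285,170,50,90,5)[:300*1]
V=crop("top",a,360,160,80,65,5)
cv=np.zeros((600,790,3),np.uint8)
cv[:300,:375]=L; cv[:325,385:785]=V
B=cv2.resize(a[172:197,285:345],None,fx=5,fy=5,interpolation=cv2.INTER_CUBIC);cv[330:455,385:685]=B
D=cv2.resize(a[235:262,295:335],None,fx=5,fy=5,interpolation=cv2.INTER_CUBIC);cv[310:445,:200]=D
cv2.imwrite("pics/t1.png",cv)
g=cv2.cvtColor(a,cv2.COLOR_BGR2GRAY)
# bright blobs
for nm,(x0,y0,w,h) in dict(mid=(300,235,32,28),short=(292,174,22,20),long=(380,180,30,28),blk=(190,200,70,54)).items():
    s=cv2.GaussianBlur(a,(0,0),.5)[y0:y0+h,x0:x0+w].astype(int)
    gg=s.mean(2); m=(gg>np.percentile(gg,50)+25).astype(np.uint8)
    n,l,st,ce=cv2.connectedComponentsWithStats(m)
    for i in range(1,n):
        if st[i,4]>=4: 
            ys,xs=np.where(l==i);r=cv2.minAreaRect(np.c_[xs+x0,ys+y0].astype(np.float32))
            print(nm,st[i,4],(ce[i]+[x0,y0]).round(1),r, at("top",ce[i]+[x0,y0],8 if nm=="blk" else 22).round(1))
E
```

```text
mid 54 [313.7 248.7] ((313.84613037109375, 248.7307586669922), (3.3282012939453125, 15.808955192565918), 33.690067291259766) [442.3 -22.4  22. ]
short 36 [301.6 183. ] ((301.58001708984375, 182.94003295898438), (11.0, 3.0), 53.13010025024414) [651.1  21.   22. ]
long 6 [381.2 180.3] ((381.5, 180.5), (1.0, 3.0), 90.0) [ 664.6 -232.9   22. ]
long 336 [394.6 193.9] ((394.392333984375, 193.29452514648438), (18.349369049072266, 38.21730041503906), 62.35402297973633) [ 621.3 -275.6   22. ]
blk 70 [206.5 222.9] ((206.5, 223.0), (8.0, 7.0), 90.0) [518.6 321.9   8. ]
blk 81 [223.6 224. ] ((223.5, 224.0), (8.0, 9.0), 90.0) [516.1 267.1   8. ]
blk 78 [240.9 224.9] ((241.0, 225.0), (8.0, 8.0), 90.0) [514.5 211.4   8. ]
```

View pics/t1.png

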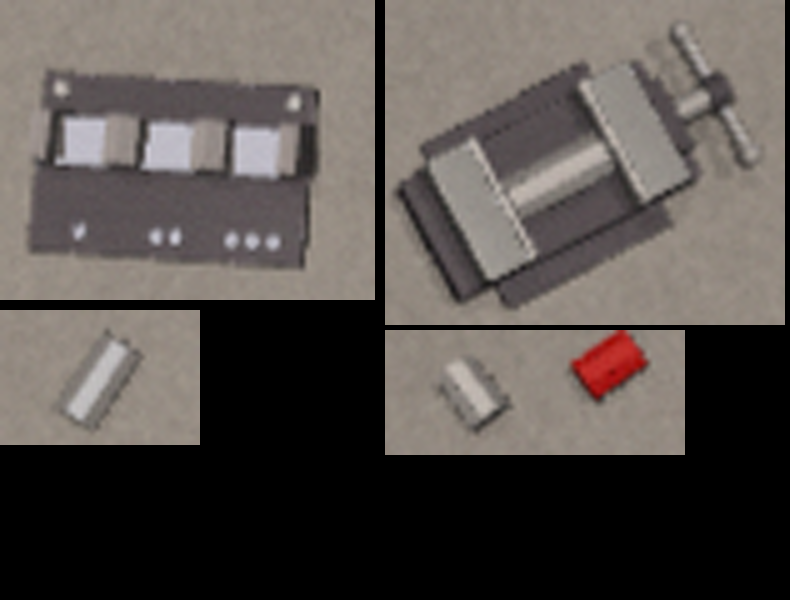

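```bash
python3 - <<'E'
from h import *
a=cv2.imread("pics/scene0.png")
cv=np.zeros((600,800,3),np.uint8)
def put(x0,y0,w,h,X,Y,s=5): cv[Y:Y+h*s,X:X+w*s]=cv2.resize(a[y0:y0+h,x0:x0+w],None,fx=s,fy=s,interpolation=cv2.INTER_CUBIC)
put(370,265,95,105,0,0); put(220,130,64,65,480,0); put(284,130,24,65,480,0) if 0 else None
put(345,190,45,30,480,330); put(290,235,35,35,480,480-0,3); put(265,215,80,55,0,530,1) if 0 else None
cv[0:325,480:800]=cv2.resize(a[128:193,225:305],(320,325*1),interpolation=cv2.INTER_CUBIC) if 0 else cv2.resize(a[128:193,225:305],(320,260)).repeat(1,0).__class__((320,)) if 0 else cv[0:325,480:800]
cv[0:330,480:800]=0
cv[0:260,480:800]=cv2.resize(a[130:195,225:305],None,fx=4,fy=4,interpolation=cv2.INTER_CUBIC)
cv2.imwrite("pics/s1.png",cv)
E
```

```text
(no output)
```

View pics/s1.png

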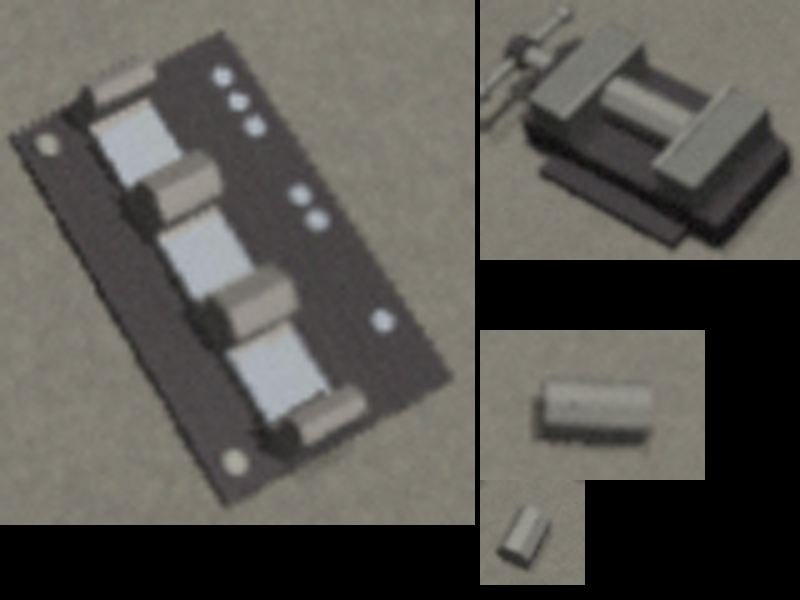

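```bash
cat > fit.py <<'E'
from h import *
from scipy.optimize import least_squares
def P(l,x0,y0,X0,Y0,s): return [((x-X0)/s-.5+x0,(y-Y0)/s-.5+y0) for x,y in l]
def tf(p,l): a,b=np.cos(p[2]),np.sin(p[2]);return [[p[0]+a*x-b*y,p[1]+b*x+a*y,z] for x,y,z in l]
def solve(obs,p0):  # obs: list (cam,uv list,local pts func)
    f=lambda p:np.concatenate([(proj(n,tf(p,m(p)))-np.array(uv)).ravel() for n,uv,m in obs])
    r=least_squares(f,p0,loss='soft_l1',x_scale=[10,10,.1]+[10]*(len(p0)-3));print(r.x.round(3)," rms px",np.sqrt((f(r.x)**2).mean()).round(2));
    for n,uv,m in obs: print("  ",n,(proj(n,tf(r.x,m(r.x)))-np.array(uv)).mean(0).round(2))
    return r.x
T=lambda l:P(l,190,195,0,0,5); S=lambda l:P(l,370,265,0,0,5)
pl=lambda p:[(-87.5,57.5+p[3],8),(87.5,57.5+p[3],8),(87.5,-57.5+p[3],8),(-87.5,-57.5+p[3],8)]
B=[("top",T([(45,70),(318,90),(303,268),(30,250)]),pl),("scene",S([(228,507),(10,135),(222,30),(452,378)]),pl),
 ("top",T([(65,118),(62,165),(149,123),(144,170),(235,127),(233,174)]),lambda p:[(c-17,y,20) for c in(-55,0,55) for y in(15,-15)]),
 ("scene",S([(228,350),(287,322),(160,237),(217,208),(92,127),(150,100)]),lambda p:[(c+17,y,20) for c in(-55,0,55) for y in(15,-15)])]
if __name__=="__main__":
    print("block");b=solve(B,[516,267,-1.6,0.]); 
    print("slots",np.round(tf(b,[(-55,0,20),(0,0,20),(55,0,20)]),1))
    V=[("top",P([(477,137),(535,255),(582,82),(645,200)],360,160,385,0,5),lambda p:[(x,y*42.5,61) for x,y in((-37,1),(-37,-1),(37,1),(37,-1))]),
     ("scene",P([(568,118),(648,45),(655,165),(735,88)],225,130,480,0,4),lambda p:[(x,y*42.5,61) for x,y in((37,1),(37,-1),(-37,1),(-37,-1))])]
    print("vise");v=solve(V,[620,-275,-1.08])
    # blanks: silhouette fit by masks of difference to background, both views
    def prism(p,L):
        r=14*np.tan(np.pi/8);o=[(14,r),(r,14),(-r,14),(-14,r),(-14,-r),(-r,-14),(r,-14),(14,-r)]
        return tf(p,[(s*L/2,y,z+14) for s in(-1,1) for y,z in o])
    I={"top":cv2.imread("pics/top0.png"),"scene":cv2.imread("pics/scene0.png")}
    out=[]
    for nm,L,p0 in(("mid",54,(444,-25,.55)),("short",40,(650,20,2.2))):
        # photometric: top facet bright region centroid/axis in top view
        def cost(p):
            tot=0
            for n,im in I.items():
                q=proj(n,prism(p,L));h=cv2.convexHull(q.astype(np.float32))
                c=q.mean(0).round().astype(int);w=24;x0,y0=c-w
                k=8;m=np.zeros((2*w*k,2*w*k),np.uint8);cv2.fillConvexPoly(m,((h[:,0]-[x0,y0]+.5)*k).astype(np.int32),255)
                m=cv2.resize(m,(2*w,2*w),interpolation=cv2.INTER_AREA)/255.
                pt=im[y0:y0+2*w,x0:x0+2*w].astype(float);bg=np.median(pt.reshape(-1,3),0)
                hsv_=pt[:,:,2]-pt[:,:,0]; bgc=bg[2]-bg[0]   # grey steel: less yellow than bench
                d=np.clip((bgc-hsv_)/bgc,-.5,1.2); ring=cv2.dilate(m,np.ones((9,9)))
                red=pt[:,:,2]-pt[:,:,1]>40; ring[red]=0
                tot+=-(d*m).sum()/m.sum()**.5 if 0 else ((d-m*.8)**2*ring).sum()
            return tot
        from scipy.optimize import minimize
        r=minimize(cost,p0,method='Nelder-Mead',options=dict(initial_simplex=[p0,(p0[0]+8,p0[1],p0[2]),(p0[0],p0[1]+8,p0[2]),(p0[0],p0[1],p0[2]+.3)]))
        print(nm,r.x.round(2),np.degrees(r.x[2]).round(1),r.fun);out.append((r.x,L))
    vis=np.zeros((600,800,3),np.uint8)
    pb=[prism(x,L)[:8] for x,L in out]+[prism(x,L)[8:] for x,L in out]+[rect(v[0],v[1],v[2],74,85,61),rect(v[0],v[1],v[2],68,28,44)]+[tf(b,[(c+sx*17,sy*15,20) for sx,sy in((-1,-1),(1,-1),(1,1),(-1,1))]) for c in(-55,0,55)]+[tf(b,[(c+sx,sy*15,50) for sx,sy in((-11,-1),(1,-1),(1,1),(-11,1))]) for c in(-21.5,32.5)]
    vis[:400,:]=crop("top",I["top"],190,160,260,100,3,pb)[:400,:780] if 0 else 0
    c=crop("top",I["top"],190,160,260,100,3,pb);vis[:300,:780]=c
    c=crop("scene",I["scene"],220,125,250,240,2,pb)
    c=c[:, :]; vis[300:600,:500]=c[:300]; vis[300:600,500:800]=cv2.resize(I["scene"],None,fx=1,fy=1)[0:300,0:300]*0
    q=crop("scene",I["scene"],370,265,95,100,3,pb);vis[300:600,505:790]=q
    cv2.imwrite("pics/ov.png",vis)
E
python3 fit.py
```

```text
block
[514.682 263.053  -1.614 -11.427]  rms px 0.33
   top [ 0.21 -0.28]
   scene [ 0.22 -0.05]
   top [-0.35 -0.05]
   scene [-0.07 -0.17]
slots [[517.1 318.   20. ]
 [514.7 263.1  20. ]
 [512.3 208.1  20. ]]
vise
[ 614.555 -268.64    -1.098]  rms px 0.64
   top [-0.35  0.61]
   scene [-0.57 -0.18]
mid [444.25 -23.1   -0.59] -33.6 54.43299097695724
short [656.78  23.71   2.61] 149.8 107.57861315179704
```

View pics/ov.png

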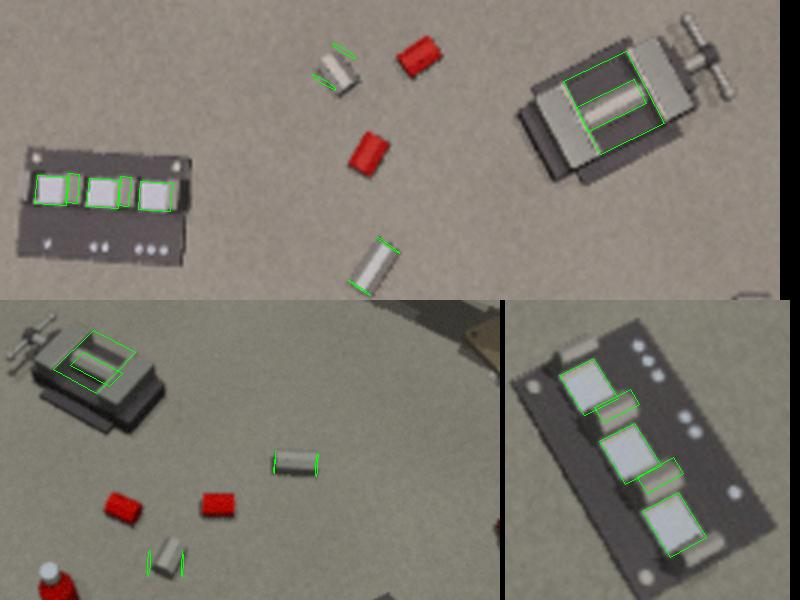

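The overlay agrees for the block, vise and mid blank. The short blank's yaw is off and I'll redo it later. Now moving above the vise.

```bash
python3 -m pendant '[[0.389,0.341,0,0,0,1.689,0.4],[0.389,0.341,0,0,0,1.689,0.4],[0.389,0.341,0,0,0,1.689,0.4],[0.389,0.341,0,0,0,1.689,0.4],[0.389,0.341,0,0,0,1.689,0.4],[0.389,0.341,0,0,0,1.689,0.4],[0.389,0.341,-0.09,0,0,1.689,0.4],[0.389,0.341,-0.09,0,0,1.689,0.4]]'
```

```text
clock: 0.9
eef_pos: [522.4, -349.6, 193.0]
tool_rot: [3.141, 0.001, 1.561]
force: [-0.1, -0.7, -0.8]
width: 59.8
```

```bash
python3 -m pendant '[[0.092,0.081,-0.063,0,0,0.483,0.4],[0.092,0.081,-0.063,0,0,0.483,0.4],[0.092,0.081,-0.063,0,0,0.483,0.4],[0.092,0.081,-0.063,0,0,0.483,0.4],[0.092,0.081,-0.063,0,0,0.483,0.4]]'; python3 - <<'E'
from fit import *
a=ctrl.get_image("scene");b=ctrl.get_image("top");cv2.imwrite("pics/s2r.png",a);cv2.imwrite("pics/t2r.png",b)
s=state();e=s["eef_pos"];y=s["tool_rot"][2]
v=(614.6,-268.6,-1.098)
pl=[rect(*v,68,28,58),rect(*v,74,85,61),rect(e[0],e[1],y,22,114,e[2]-0)]
A=crop("scene",a,200,60,130,150,4,pl);B=crop("top",b,360,140,66,100,4,pl)
cv=np.zeros((600,800,3),np.uint8);cv[:600,:520]=A;cv[:400,525:789]=B;cv2.imwrite("pics/v2.png",cv)
E
```

```text
clock: 1.4
eef_pos: [612.6, -268.8, 128.8]
tool_rot: [-3.14, -0.002, 2.039]
force: [-0.6, -0.6, 0.0]
width: 59.9
1.5 [ 611.9 -271.6  130.1] [-3.140e+00  1.000e-03  2.035e+00] [-0.7 -0.5 -0.1] 59.9
```

View pics/v2.png

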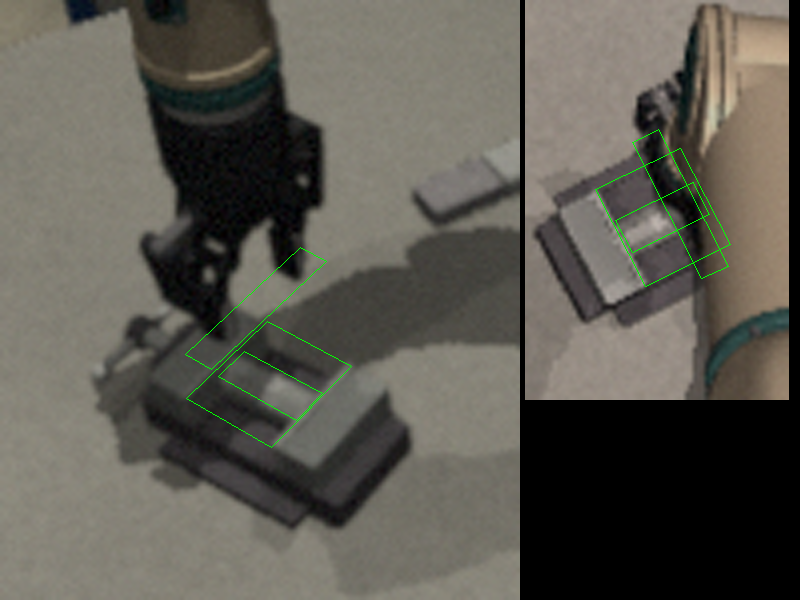

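Fingers are over the blank, lined up with the gap (tips about (215,335) and (290,275) in the crop). Descending.

```bash
python3 -m pendant '[[0.002,0.0015,-0.04,0,0,0.006,0.4],[0.002,0.0015,-0.07,0,0,0.006,0.4],[0.002,0.0015,-0.085,0,0,0.006,0.4],[0.002,0.0015,-0.093,0,0,0.006,0.4],[0.002,0.0015,-0.093,0,0,0.006,-1],[0.002,0.0015,-0.093,0,0,0.006,-1],[0.002,0.0015,-0.093,0,0,0.006,-1],[0.002,0.0015,-0.093,0,0,0.006,-1]]'; python3 -c "from h import *;state()"
```

```text
clock: 2.3
eef_pos: [615.6, -269.1, 38.8]
tool_rot: [3.141, 0.002, 2.043]
force: [-1.9, 0.4, 5.9]
width: 26.4
2.3 [ 615.6 -269.1   38.8] [3.141e+00 2.000e-03 2.043e+00] [-1.9  0.4  5.9] 26.4
```

```bash
python3 -m pendant '[[0,0,0.01,0,0,0,-1],[0,0,0.03,0,0,0,-1],[0,0,0.07,0,0,0,-1],[0,0,0.1,0,0,0,-1],[0,0,0.1,0,0,0,-1]]'; python3 -c "from h import *;state()"
```

```text
clock: 2.8
eef_pos: [618.6, -268.9, 142.3]
tool_rot: [3.134, 0.007, 2.044]
force: [0.7, 0.2, -3.7]
width: 26.3
2.8 [ 618.6 -268.9  142.3] [3.134 0.007 2.044] [ 0.7  0.2 -3.7] 26.3
```

```bash
python3 -m pendant '[[-0.138,0.369,0,0,0,1.054,-1],[-0.138,0.369,0,0,0,1.054,-1],[-0.138,0.369,0,0,0,1.054,-1],[-0.138,0.369,0,0,0,1.054,-1],[-0.138,0.369,0,0,0,1.054,-1],[-0.138,0.369,-0.03,0,0,1.054,-1],[-0.138,0.369,-0.06,0,0,1.054,-1],[-0.138,0.369,-0.09,0,0,1.054,-1]]'; python3 -m pendant '[[0,0,0,0,0,0,-1],[0,0,0,0,0,0,-1]]'
```

```text
clock: 3.6
eef_pos: [482.8, 87.9, 66.6]
tool_rot: [3.137, 0.003, 3.103]
force: [1.0, 0.0, -5.8]
width: 26.3
clock: 3.8
eef_pos: [481.4, 85.3, 65.2]
tool_rot: [-3.141, -0.003, 3.101]
force: [0.9, -0.6, -3.0]
width: 26.2
```

```bash
python3 -m pendant '[[0,0,-0.03,0,0,0,-1],[0,0,-0.05,0,0,0,-1],[0,0,-0.051,0,0,0,-1],[0,0,-0.053,0,0,0,-1],[0,0,-0.054,0,0,0,-1],[0,0,-0.055,0,0,0,-1],[0,0,-0.055,0,0,0,-1]]'
```

```text
clock: 4.5
eef_pos: [483.5, 84.2, 12.0]
tool_rot: [3.141, 0.001, 3.097]
force: [-0.4, 0.2, -3.6]
width: 26.5
```

```bash
python3 -m pendant '[[0,0,-0.001,0,0,0,-1],[0,0,-0.002,0,0,0,-1],[0,0,-0.002,0,0,0,-1]]'
```

```text
clock: 4.8
eef_pos: [482.9, 84.4, 9.4]
tool_rot: [-3.142, -0.0, 3.098]
force: [-0.5, -0.3, -2.9]
width: 26.0
```

```bash
python3 -m pendant '[[0,0,-0.001,0,0,0,-1],[0,0,-0.002,0,0,0,-1],[0,0,-0.002,0,0,0,-1]]'
```

```text
clock: 5.1
eef_pos: [483.0, 84.5, 8.7]
tool_rot: [-3.141, 0.001, 3.098]
force: [-3.8, -0.3, 13.9]
width: 26.0
```

```bash
python3 -m pendant '[[0,0,-0.001,0,0,0,-1],[0,0,-0.0015,0,0,0,-1],[0,0,-0.0015,0,0,0,-1]]'
```

```text
clock: 5.4
eef_pos: [483.0, 84.5, 8.6]
tool_rot: [-3.14, 0.002, 3.098]
force: [-7.4, -2.0, 29.9]
width: 26.1
```

```bash
python3 -m pendant '[[0,0,0.0015,0,0,0,1],[0,0,0.0015,0,0,0,1],[0,0,0.0015,0,0,0,1],[0,0,0.0015,0,0,0,1],[0,0,0.02,0,0,0,1],[0,0,0.06,0,0,0,1],[0,0,0.1,0,0,-0.15,1]]'; python3 -m pendant '[[-0.1,-0.05,0.1,0,0,-1.42,1],[-0.1,-0.05,0.1,0,0,-1.42,1],[-0.1,-0.05,0.1,0,0,-1.42,1],[-0.1,-0.05,0.1,0,0,-1.42,1],[0,0,0.05,0,0,-1.42,1],[0,0,0.05,0,0,-1.42,1],[0,0,0.05,0,0,-1.42,1],[0,0,0.05,0,0,-1.42,1]]'
python3 - <<'E'
from h import *
state()
a=ctrl.get_image("scene");b=ctrl.get_image("top");cv2.imwrite("pics/s3r.png",a);cv2.imwrite("pics/t3r.png",b)
r=rect(483,84.5,-.043,68,28,14)
A=crop("scene",a,290,150,110,150,4,[r]);B=crop("top",b,250,165,85,110,4,[r])
cv=np.zeros((600,800,3),np.uint8);cv[:600,:440]=A;cv[:440,445:785]=B;cv2.imwrite("pics/v3.png",cv)
E
```

```text
clock: 6.1
eef_pos: [482.0, 84.3, 106.1]
tool_rot: [-3.141, -0.003, 2.945]
force: [0.8, -0.9, 0.2]
width: 85.3
clock: 6.9
eef_pos: [485.2, 86.5, 154.2]
tool_rot: [3.141, -0.002, 1.743]
force: [-1.0, -0.1, -0.9]
width: 85.6
6.9 [485.2  86.5 154.2] [ 3.141e+00 -2.000e-03  1.743e+00] [-1.  -0.1 -0.9] 85.6
```

View pics/v3.png

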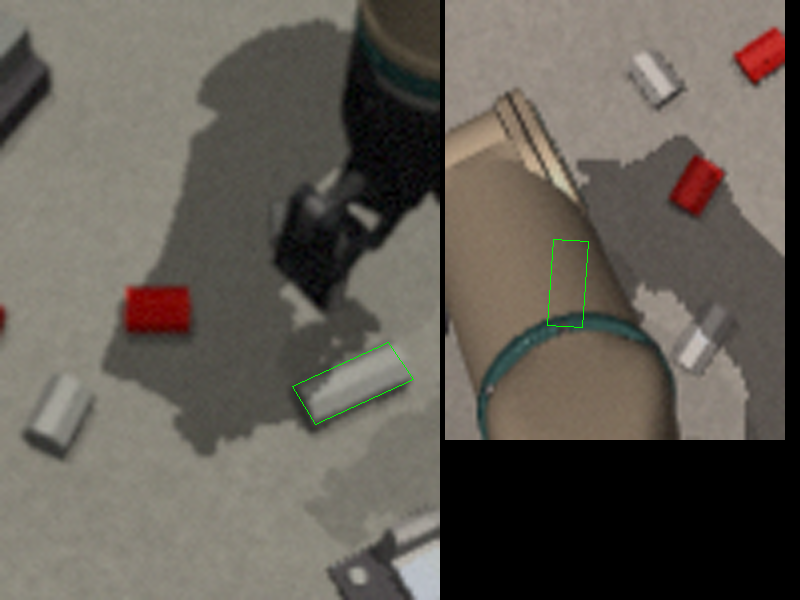

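Long blank lies flat, and the drawn outline matches it (crop centre about (355,385)). Next I'll grip it by its ends.

```bash
python3 -m pendant '[[-0.001,-0.001,-0.05,0,0,-0.15,1],[-0.001,-0.001,-0.09,0,0,-0.215,1],[-0.001,-0.001,-0.11,0,0,-0.215,1],[-0.001,-0.001,-0.11,0,0,-0.215,1],[-0.001,-0.001,-0.11,0,0,-0.215,1]]'; python3 - <<'E'
from h import *
state()
a=ctrl.get_image("scene");cv2.imwrite("pics/s4r.png",a);state();b=ctrl.get_image("top");state()
r=rect(483,84.5,-.043,68,28,14)
cv2.imwrite("pics/v4.png",crop("scene",a,320,170,90,100,6,[r]))
E
```

```text
clock: 7.5
eef_pos: [481.8, 83.3, 46.3]
tool_rot: [-3.141, -0.0, 1.535]
force: [0.4, -0.0, 0.1]
width: 85.6
7.5 [481.8  83.3  46.3] [-3.141 -0.     1.535] [ 0.4 -0.   0.1] 85.6
7.55 [482.5  83.5  46.9] [ 3.140e+00 -1.000e-03  1.534e+00] [-0.   0.6  0.1] 85.3
7.6 [482.9  83.5  47.2] [ 3.139e+00 -1.000e-03  1.534e+00] [ 0.5 -0.2 -0.1] 85.4
```

View pics/v4.png

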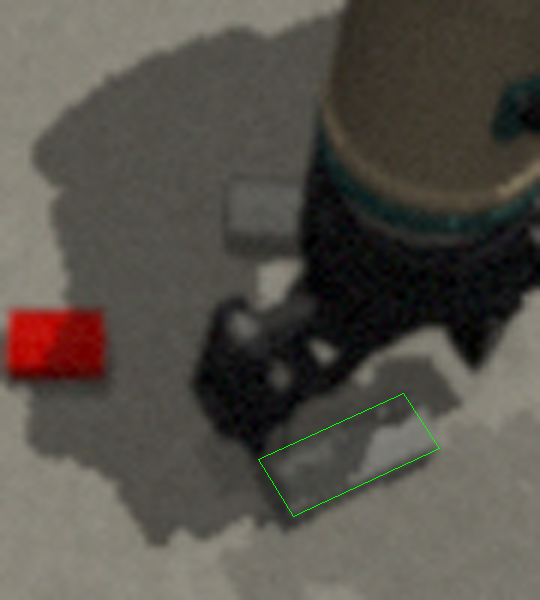

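Fingers straddle the blank (tips about (255,440) and (478,360) in the crop). Going down.

```bash
python3 -m pendant '[[0,0.001,-0.02,0,0,-0.005,1],[0,0.001,-0.03,0,0,-0.005,1],[0,0.001,-0.036,0,0,-0.005,1],[0,0.001,-0.036,0,0,-0.005,1]]'
```

```text
clock: 8.0
eef_pos: [481.8, 84.3, 9.8]
tool_rot: [-3.141, 0.0, 1.528]
force: [1.3, -0.5, -0.4]
width: 85.4
```

```bash
python3 -m pendant '[[0,0,-0.006,0,0,0,1],[0,0,-0.012,0,0,0,1],[0,0,-0.012,0,0,0,-1],[0,0,-0.012,0,0,0,-1],[0,0,-0.012,0,0,0,-1],[0,0,-0.012,0,0,0,-1],[0,0,-0.012,0,0,0,-1]]'
```

```text
clock: 8.7
eef_pos: [482.6, 84.5, -1.6]
tool_rot: [3.14, -0.0, 1.528]
force: [0.8, 0.0, 5.3]
width: 67.0
```

```bash
python3 -m pendant '[[0,0,0.02,0,0,0,-1],[0,0,0.06,0,0,0,-1],[0,0,0.1,0,0,0,-1],[0.0345,0.2335,0.1,0,0,0,-1],[0.0345,0.2335,0.1,0,0,0,-1],[0.0345,0.2335,0.1,0,0,0,-1],[0.0345,0.2335,0.1,0,0,0,-1],[0.0345,0.2335,0.1,0,0,0,-1]]'; python3 -m pendant '[[0,0.004,0,0,0,0,-1],[0,0.004,-0.03,0,0,0,-1],[0,0.004,-0.03,0,0,0,-1],[0,0.004,-0.03,0,0,0,-1]]'
python3 - <<'E'
from fit import *
state();a=ctrl.get_image("scene");e=state()["eef_pos"];b=ctrl.get_image("top");state()
p=[514.7,263.1,-1.614]
z=e[2]+1.6+14
pl=[tf(p,[(-55-14,-34,z),(-55+14,-34,z),(-55+14,34,z),(-55-14,34,z)]),tf(p,[(-72,-15,20),(-38,-15,20),(-38,15,20),(-72,15,20)])]
A=crop("scene",a,370,210,95,150,4,pl);B=crop("top",b,190,190,75,75,5,pl)
cv=np.zeros((600,800,3),np.uint8);cv[:600,:380]=A;cv[:375,385:760]=B;cv2.imwrite("pics/v5.png",cv)
E
```

```text
clock: 9.5
eef_pos: [515.2, 321.9, 97.3]
tool_rot: [-3.14, -0.002, 1.531]
force: [-0.3, 0.0, -4.5]
width: 66.7
clock: 9.9
eef_pos: [515.3, 320.3, 67.0]
tool_rot: [-3.139, 0.003, 1.527]
force: [-0.4, -0.3, -2.8]
width: 66.7
9.9 [515.3 320.3  67. ] [-3.139e+00  3.000e-03  1.527e+00] [-0.4 -0.3 -2.8] 66.7
9.95 [516.3 320.9  67.9] [-3.141e+00  1.000e-03  1.527e+00] [-0.4  1.1 -3.2] 66.8
10.0 [516.8 321.4  68.5] [ 3.141 -0.     1.527] [ 0.4 -0.  -3.4] 66.8
```

View pics/v5.png

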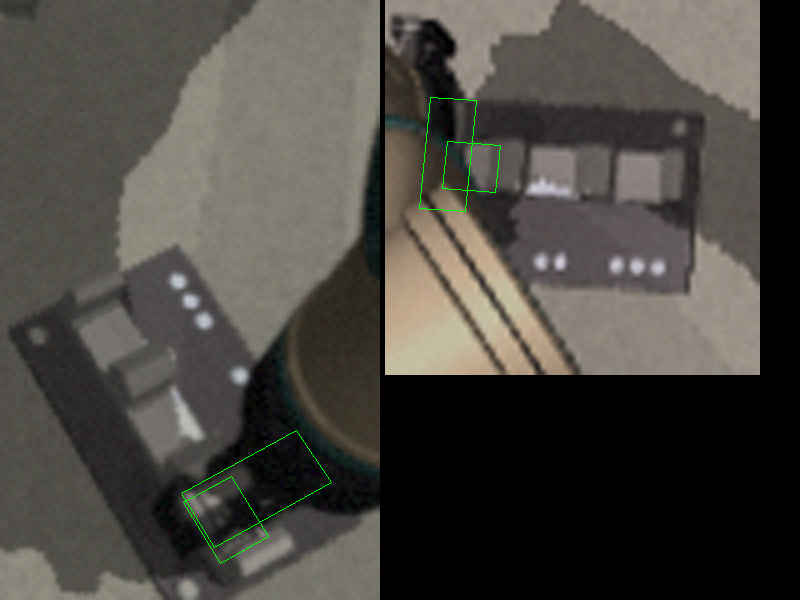

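```bash
python3 -m pendant '[[0.0005,-0.003,0,0,0,0,-1],[0.0005,-0.003,-0.01,0,0,0,-1],[0.0005,-0.003,-0.018,0,0,0,-1],[0.0005,-0.003,-0.018,0,0,0,-1]]'; python3 -m pendant '[[0,0,-0.005,0,0,0,-1],[0,0,-0.01,0,0,0,-1],[0,0,-0.015,0,0,0,-1],[0,0,-0.015,0,0,0,-1]]'
```

```text
clock: 10.4
eef_pos: [516.0, 318.1, 48.5]
tool_rot: [-3.139, 0.002, 1.528]
force: [0.9, 0.4, -3.6]
width: 66.9
clock: 10.8
eef_pos: [516.4, 318.6, 34.0]
tool_rot: [-3.14, 0.001, 1.528]
force: [-0.8, -0.7, -2.9]
width: 67.1
```

```bash
python3 -m pendant '[[0,0,-0.005,0,0,0,-1],[0,0,-0.009,0,0,0,-1],[0,0,-0.013,0,0,0,-1],[0,0,-0.013,0,0,0,-1]]'
```

```text
clock: 11.2
eef_pos: [516.5, 318.6, 21.2]
tool_rot: [-3.141, 0.001, 1.528]
force: [0.3, -0.4, -3.6]
width: 66.7
```

```bash
python3 -m pendant '[[0,0,-0.001,0,0,0,-1],[0,0,-0.002,0,0,0,-1],[0,0,-0.002,0,0,0,-1]]'
```

```text
clock: 11.5
eef_pos: [517.0, 318.9, 19.9]
tool_rot: [3.142, -0.0, 1.528]
force: [0.4, -0.1, -2.0]
width: 66.7
```

```bash
python3 -m pendant '[[0,0,-0.001,0,0,0,-1],[0,0,-0.0015,0,0,0,-1],[0,0,-0.0015,0,0,0,-1]]'
```

```text
clock: 11.8
eef_pos: [517.0, 318.9, 18.5]
tool_rot: [3.141, -0.0, 1.528]
force: [0.2, -1.3, -2.4]
width: 67.2
```

```bash
python3 -m pendant '[[0,0,-0.001,0,0,0,-1],[0,0,-0.001,0,0,0,-1]]'
```

```text
clock: 12.0
eef_pos: [517.0, 318.9, 18.5]
tool_rot: [3.141, 0.0, 1.528]
force: [-2.4, -2.0, 5.1]
width: 67.1
```

```bash
python3 -m pendant '[[0,0,0.001,0,0,0,1],[0,0,0.001,0,0,0,1],[0,0,0.001,0,0,0,1],[0,0,0.001,0,0,0,1],[0,0,0.04,0,0,0,1],[0,0,0.08,0,0,0,1],[0,-0.03,0.11,0,0,0,1],[-0.005,-0.06,0.11,0,0,-0.1,1]]'; sed -i "s/(\"mid\",54,(444,-25,.55)),(\"short\",40,(650,20,2.2))/(\"mid\",54,(444,-23,-.58)),(\"short\",40,(648,20,.45))/" fit.py; python3 fit.py | tail -2
python3 - <<'E'
from fit import *
a=cv2.imread("pics/scene0.png");
state();b=ctrl.get_image("scene");cv2.imwrite("pics/s6r.png",b);state();cv2.imwrite("pics/t6r.png",ctrl.get_image("top"))
E
```

```text
clock: 12.8
eef_pos: [515.1, 260.9, 131.6]
tool_rot: [3.134, -0.007, 1.427]
force: [-0.4, -0.9, -0.7]
width: 85.2
mid [444.61 -23.78  -0.56] -31.9 54.43195289526123
short [6.4924e+02 1.9630e+01 6.4000e-01] 36.9 71.99246978465793
12.8 [515.1 260.9 131.6] [ 3.134 -0.007  1.427] [-0.4 -0.9 -0.7] 85.2
12.85 [512.8 251.8 129.3] [3.139 0.004 1.415] [-2.8 -5.3 -1.3] 85.5
```

```bash
python3 -m pendant '[[-0.0675,-0.282,0,0,0,-0.432,1],[-0.0675,-0.282,0,0,0,-0.432,1],[-0.0675,-0.282,0,0,0,-0.432,1],[-0.0675,-0.282,0,0,0,-0.432,1],[-0.0675,-0.282,0,0,0,-0.432,1],[-0.0675,-0.282,-0.03,0,0,-0.432,1],[-0.0675,-0.282,-0.07,0,0,-0.432,1],[-0.0675,-0.282,-0.07,0,0,-0.432,1]]';  python3 - <<'E'
from fit import *
state();a=ctrl.get_image("scene");state();b=ctrl.get_image("top");cv2.imwrite("pics/s7r.png",a);cv2.imwrite("pics/t7r.png",b);state()
p=[514.7,263.1,-1.614]
pl=[tf(p,[(-55-5.8,-34,48),(-55+5.8,-34,48),(-55+5.8,34,48),(-55-5.8,34,48)]),rect(444.5,-23.5,-.575,54,11.6,28),rect(649.2,19.6,.64,40,11.6,28)]
A=crop("scene",a,340,160,100,75,4,pl);B=crop("top",b,190,195,75,60,5,pl)
D=crop("scene",a,370,265,95,100,3,pl);E=crop("top",b,285,170,40,30,6,pl);F=crop("scene",a,285,235,40,35,6,pl)
cv=np.zeros((600,800,3),np.uint8);cv[:300,:400]=A;cv[:300,405:780]=B;cv[300:,:285]=D;cv[305:485,290:530]=E;cv[305:515,540:780]=F;cv2.imwrite("pics/v7.png",cv)
E
```

```text
clock: 13.7
eef_pos: [441.3, -24.0, 53.6]
tool_rot: [-3.134, 0.005, 0.994]
force: [-0.8, 1.0, 0.4]
width: 84.9
13.7 [441.3 -24.   53.6] [-3.134  0.005  0.994] [-0.8  1.   0.4] 84.9
13.75 [442.8 -22.7  55.7] [-3.137e+00  3.000e-03  9.960e-01] [-0.2  0.6 -0. ] 85.5
13.8 [444.4 -22.   57.2] [-3.14   0.     0.998] [1.  0.3 0.7] 85.0
```

View pics/v7.png

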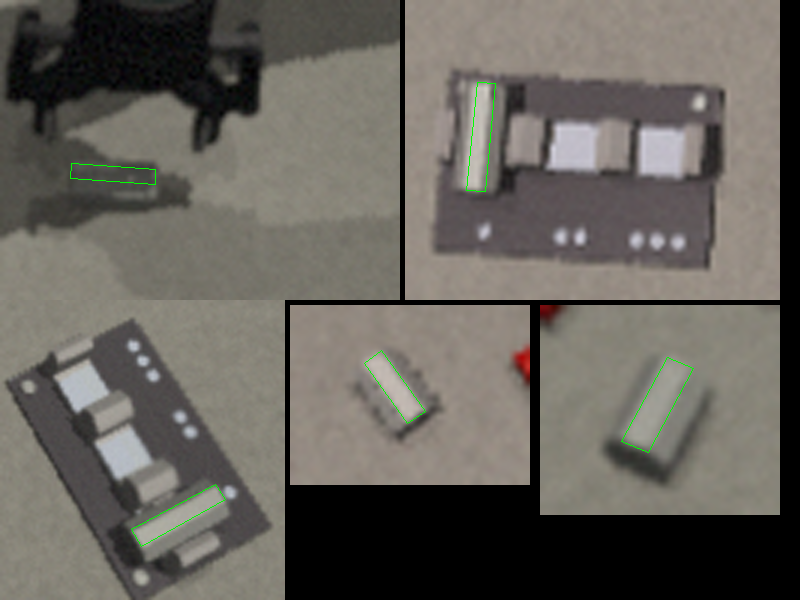

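Long blank is seated in the one-dot slot, centred along it (strip at (480,135)). The short-blank outline fits at (649,20), and the fingers stand over the mid blank. Taking the mid blank.

```bash
python3 -m pendant '[[0,-0.001,-0.03,0,0,0,1],[0,-0.001,-0.045,0,0,0,1],[0,-0.001,-0.057,0,0,0,1],[0,-0.001,-0.057,0,0,0,-1],[0,-0.001,-0.057,0,0,0,-1],[0,-0.001,-0.057,0,0,0,-1],[0,-0.001,-0.057,0,0,0,-1],[0,-0.001,-0.057,0,0,0,-1]]'; python3 -m pendant '[[0,0,0,0,0,0,-1],[0,0,0,0,0,0,-1]]'
```

```text
clock: 14.6
eef_pos: [445.9, -23.2, 2.1]
tool_rot: [3.139, -0.002, 0.997]
force: [-0.6, 1.4, 8.1]
width: 52.7
clock: 14.8
eef_pos: [445.9, -23.2, 2.1]
tool_rot: [3.139, -0.002, 0.997]
force: [-1.0, 2.2, 8.4]
width: 52.6
```

```bash
python3 -m pendant '[[0,0,0.02,0,0,0,-1],[0,0,0.06,0,0,0,-1],[0.069,0.2863,0.1,0,0,0.531,-1],[0.069,0.2863,0.1,0,0,0.531,-1],[0.069,0.2863,0.1,0,0,0.531,-1],[0.069,0.2863,0.1,0,0,0.531,-1],[0.069,0.2863,0.1,0,0,0.531,-1],[0.069,0.2863,0.1,0,0,0.531,-1]]'; python3 -m pendant '[[0,0,0,0,0,0,-1],[0,0,0,0,0,0,-1],[0,0,0,0,0,0,-1],[0,0,0,0,0,0,-1]]';python3 -m pendant '[[0,0,0,0,0,0,-1]]'
```

```text
clock: 15.6
eef_pos: [513.5, 264.5, 101.6]
tool_rot: [3.141, 0.0, 1.528]
force: [0.7, -0.3, -3.3]
width: 53.0
clock: 16.0
eef_pos: [513.3, 260.1, 100.2]
tool_rot: [-3.141, 0.002, 1.525]
force: [-0.1, 0.0, -3.0]
width: 52.8
clock: 16.1
eef_pos: [513.5, 260.6, 100.3]
tool_rot: [-3.141, 0.001, 1.525]
force: [-0.1, 0.1, -2.1]
width: 52.8
```

```bash
python3 -m pendant '[[0.001,0.001,-0.02,0,0,0,-1],[0.001,0.001,-0.035,0,0,0,-1],[0.001,0.001,-0.045,0,0,0,-1],[0.001,0.001,-0.045,0,0,0,-1],[0.001,0.001,-0.045,0,0,0,-1],[0.001,0.001,-0.045,0,0,0,-1]]';python3 -c "
from h import *
state();ctrl.get_image('top');state()"
```

```text
clock: 16.7
eef_pos: [514.8, 263.6, 56.0]
tool_rot: [3.141, -0.001, 1.527]
force: [0.7, 0.1, -2.4]
width: 52.4
16.7 [514.8 263.6  56. ] [ 3.141e+00 -1.000e-03  1.527e+00] [ 0.7  0.1 -2.4] 52.4
16.75 [514.8 263.6  56.1] [ 3.141e+00 -1.000e-03  1.527e+00] [ 0.9  0.3 -3.1] 53.1
```

On target. Lowering.

```bash
python3 -m pendant '[[0,0,-0.008,0,0,0,-1],[0,0,-0.014,0,0,0,-1],[0,0,-0.02,0,0,0,-1],[0,0,-0.026,0,0,0,-1],[0,0,-0.03,0,0,0,-1],[0,0,-0.03,0,0,0,-1]]'
```

```text
clock: 17.35
eef_pos: [514.1, 263.5, 24.6]
tool_rot: [-3.141, -0.0, 1.527]
force: [-0.1, 1.2, -4.2]
width: 52.7
```

```bash
python3 -m pendant '[[0,0,-0.001,0,0,0,-1],[0,0,-0.002,0,0,0,-1],[0,0,-0.002,0,0,0,-1]]'
```

```text
clock: 17.65
eef_pos: [514.5, 263.4, 23.4]
tool_rot: [3.141, -0.001, 1.527]
force: [0.5, 1.5, -3.4]
width: 53.1
```

```bash
python3 -m pendant '[[0,0,-0.001,0,0,0,-1],[0,0,-0.002,0,0,0,-1],[0,0,-0.002,0,0,0,-1]]'
```

```text
clock: 17.95
eef_pos: [514.7, 263.4, 22.2]
tool_rot: [3.141, -0.0, 1.527]
force: [-1.6, 0.3, 4.3]
width: 52.7
```

```bash
python3 -m pendant '[[0,0,0.001,0,0,0,0.8],[0,0,0.001,0,0,0,0.8],[0,0,0.001,0,0,0,0.8],[0,0,0.03,0,0,0,0.8],[0,0,0.07,0,0,0,0.8],[0,0,0.1,0,0,0,0.8],[0.01,-0.03,0.11,0,0,0,0.5],[0.03,-0.06,0.11,0,0,0.1,0.5]]'; python3 -m pendant '[[0.1045,-0.184,0,0,0,0.584,0.5],[0.1045,-0.184,0,0,0,0.584,0.5],[0.1045,-0.184,0,0,0,0.584,0.5],[0.1045,-0.184,0,0,0,0.584,0.5],[0.1045,-0.184,-0.03,0,0,0.584,0.5],[0.1045,-0.184,-0.07,0,0,0.584,0.5],[0.1045,-0.184,-0.07,0,0,0.584,0.5],[0.1045,-0.184,-0.07,0,0,0.584,0.5]]'; python3 - <<'E'
from fit import *
state();a=ctrl.get_image("scene");state();b=ctrl.get_image("top");e=state()["eef_pos"]
p=[514.7,263.1,-1.614]
pl=[tf(p,[(c-5.8,-h,48),(c+5.8,-h,48),(c+5.8,h,48),(c-5.8,h,48)]) for c,h in((-55,34),(0,27))]+[rect(649.2,19.6,.64,40,11.6,28)]
B=crop("top",b,190,195,75,60,5,pl)
D=crop("scene",a,370,265,95,100,3,pl);E=crop("top",b,275,155,60,50,5,pl);F=crop("scene",a,265,190,100,90,4,pl)
cv=np.zeros((620,800,3),np.uint8);cv[:360,:400]=F;cv[:300,405:780]=B;cv[315:615,405:690]=D;cv[365:615,:300]=E;cv2.imwrite("pics/v8.png",cv[:600])
E
```

```text
clock: 18.75
eef_pos: [544.6, 204.5, 134.0]
tool_rot: [3.138, -0.001, 1.633]
force: [1.2, -0.1, -0.2]
width: 63.8
clock: 19.55
eef_pos: [648.5, 19.9, 61.5]
tool_rot: [-3.141, -0.001, 2.212]
force: [0.2, 0.2, 0.7]
width: 64.4
19.55 [648.5  19.9  61.5] [-3.141e+00 -1.000e-03  2.212e+00] [0.2 0.2 0.7] 64.4
19.6 [649.5  20.6  62.9] [ 3.14  -0.     2.212] [ 0.5 -0.4  0.3] 64.3
19.65 [650.   20.8  63.6] [3.139e+00 1.000e-03 2.212e+00] [-0.1  0.3 -0.6] 64.0
```

View pics/v8.png

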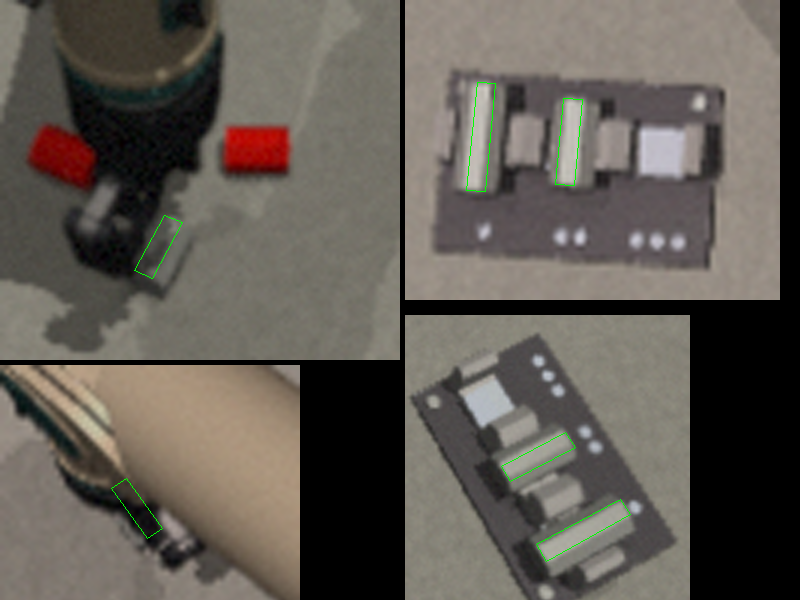

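```bash
python3 - <<'E'
from fit import *
for z in (63,70): print(((proj("scene",tf((649.6,20.5,.641),[(32,0,z),(46,0,z),(-32,0,z),(-46,0,z)]))-[265,190]+.5)*4).round())
b=cv2.imread("pics/s7r.png");print(((proj("scene",tf((649.2,19.6,.64),[(20,0,14),(-20,0,14),(0,0,28)]))-[265,190]+.5)*4).round())
# gray-based measure of short in clean pictures: top facet bright blob
for f in("pics/top0.png","pics/t7r.png"):
    g=cv2.cvtColor(cv2.imread(f),cv2.COLOR_BGR2GRAY)[174:196,290:314].astype(float);bg=np.median(g)
    w=np.clip(g-bg-20,0,None);ys,xs=np.mgrid[174:196,290:314];c=np.array([(w*xs).sum(),(w*ys).sum()])/w.sum()
    cov=np.cov(np.c_[xs.ravel(),ys.ravel()].T,aweights=w.ravel()+1e-9);v=np.linalg.eigh(cov)[1][:,1]
    A,B=at("top",c+4*v,28),at("top",c-4*v,28);d=A-B;print(at("top",c,28).round(1),np.degrees(np.arctan2(d[1],d[0])).round(1))
E
```

```text
[[130. 268.]
 [119. 288.]
 [180. 176.]
 [191. 157.]]
[[130. 262.]
 [118. 283.]
 [180. 170.]
 [191. 151.]]
[[145. 285.]
 [174. 229.]
 [159. 246.]]
[649.8  20.7  28. ] -142.3
[649.8  20.7  28. ] -142.9
```

Finger projections match the picture, and a second measure of the short blank, (650,21) at 37.5°, agrees. Taking it.

```bash
python3 -m pendant '[[0,0,-0.03,0,0,0.01,0.5],[0,0,-0.048,0,0,0.01,0.5],[0,0,-0.06,0,0,0.01,0.5],[0,0,-0.06,0,0,0.01,-1],[0,0,-0.06,0,0,0.01,-1],[0,0,-0.06,0,0,0.01,-1],[0,0,-0.06,0,0,0.01,-1],[0,0,-0.06,0,0,0.01,-1]]'; python3 -m pendant '[[0,0,0,0,0,0,-1],[0,0,0,0,0,0,-1]]'
```

```text
clock: 20.45
eef_pos: [649.3, 19.2, 1.9]
tool_rot: [3.141, 0.0, 2.221]
force: [-0.0, -0.6, 1.0]
width: 39.2
clock: 20.65
eef_pos: [649.3, 19.2, 1.9]
tool_rot: [3.141, 0.0, 2.221]
force: [-0.6, -0.8, 2.4]
width: 39.1
```

```bash
python3 -m pendant '[[0,0,0.02,0,0,0,-1],[0,0,0.06,0,0,0,-1],[0,0,0.1,0,0,0,-1],[-0.137,0.189,0.1,0,0,-0.693,-1],[-0.137,0.189,0.1,0,0,-0.693,-1],[-0.137,0.189,0.1,0,0,-0.693,-1],[-0.137,0.189,0.1,0,0,-0.693,-1],[-0.137,0.189,0.1,0,0,-0.693,-1]]'; python3 -m pendant '[[0,0,0,0,0,0,-1],[0,0,0,0,0,0,-1],[0,0,0,0,0,0,-1],[0,0,0,0,0,0,-1],[0,0,0,0,0,0,-1],[0,0,0,0,0,0,-1],[0,0,0,0,0,0,-1],[0,0,0,0,0,0,-1]]'
```

```text
clock: 21.45
eef_pos: [510.4, 210.6, 102.8]
tool_rot: [3.141, -0.002, 1.523]
force: [0.6, 0.4, -1.5]
width: 38.9
clock: 22.25
eef_pos: [512.1, 208.0, 101.3]
tool_rot: [-3.141, -0.0, 1.527]
force: [0.1, -0.4, -1.4]
width: 39.1
```

```bash
python3 -m pendant '[[0,0,-0.02,0,0,0,-1],[0,0,-0.035,0,0,0,-1],[0,0,-0.047,0,0,0,-1],[0,0,-0.055,0,0,0,-1],[0,0,-0.06,0,0,0,-1],[0,0,-0.06,0,0,0,-1],[0,0,-0.06,0,0,0,-1]]'
```

```text
clock: 22.95
eef_pos: [512.1, 208.5, 41.7]
tool_rot: [3.141, -0.0, 1.528]
force: [-0.2, -0.4, -1.7]
width: 39.2
```

```bash
python3 -m pendant '[[0,0,-0.005,0,0,0,-1],[0,0,-0.01,0,0,0,-1],[0,0,-0.014,0,0,0,-1],[0,0,-0.016,0,0,0,-1],[0,0,-0.017,0,0,0,-1],[0,0,-0.017,0,0,0,-1]]'
```

```text
clock: 23.55
eef_pos: [511.9, 208.2, 24.3]
tool_rot: [-3.141, 0.0, 1.528]
force: [0.5, 0.2, -2.0]
width: 38.7
```

```bash
python3 -m pendant '[[0,0,-0.001,0,0,0,-1],[0,0,-0.002,0,0,0,-1],[0,0,-0.002,0,0,0,-1]]'
```

```text
clock: 23.85
eef_pos: [512.0, 208.1, 22.3]
tool_rot: [-3.142, 0.0, 1.528]
force: [-0.4, 0.7, -2.8]
width: 39.3
```

```bash
python3 -m pendant '[[0,0,-0.0005,0,0,0,-1],[0,0,-0.001,0,0,0,-1],[0,0,-0.001,0,0,0,-1]]'
```

```text
clock: 24.15
eef_pos: [512.1, 208.2, 21.9]
tool_rot: [3.141, 0.0, 1.528]
force: [-0.7, -0.5, 4.5]
width: 39.1
```

```bash
python3 -m pendant '[[0,0,-0.0005,0,0,0,-1],[0,0,-0.001,0,0,0,-1],[0,0,-0.001,0,0,0,-1]]'
```

```text
clock: 24.45
eef_pos: [512.1, 208.2, 21.8]
tool_rot: [3.14, 0.001, 1.528]
force: [-3.0, -2.2, 13.4]
width: 38.8
```

Floor reached. Releasing, retreating and taking a last look.

```bash
python3 -m pendant '[[0,0,0.001,0,0,0,0.6],[0,0,0.001,0,0,0,0.6],[0,0,0.001,0,0,0,0.6],[0,0,0.03,0,0,0,0.6],[0,0,0.07,0,0,0,0.6],[0,0,0.11,0,0,0,0.6],[0,0,0.15,0,0,0,0.6]]'; python3 -m pendant '[[0,-0.2,0,0,0,0,0.6],[0,-0.2,0,0,0,0,0.6],[0,-0.2,0,0,0,0,0.6],[0,-0.2,0,0,0,0,0.6],[0,-0.2,0,0,0,0,0.6],[0,-0.2,0,0,0,0,0.6],[0,-0.2,0,0,0,0,0.6]]'; python3 - <<'E'
from fit import *
a=ctrl.get_image("scene");b=ctrl.get_image("top");state()
p=[514.7,263.1,-1.614]
pl=[tf(p,[(c-5.8,-h,48),(c+5.8,-h,48),(c+5.8,h,48),(c-5.8,h,48)]) for c,h in((-55,34),(0,27),(55,20))]
B=crop("top",b,190,195,75,60,5,pl);D=crop("scene",a,370,265,95,100,4,pl)
cv=np.zeros((600,800,3),np.uint8);cv[:300,405:780]=B;cv[:400,:380]=D;cv[305:505,405:]=cv2.resize(a,None,fx=.617,fy=.617)[:200,:395];cv2.imwrite("pics/v9.png",cv)
E
```

```text
clock: 25.15
eef_pos: [511.6, 208.1, 171.6]
tool_rot: [-3.141, -0.0, 1.528]
force: [1.4, -0.2, 1.1]
width: 68.4
clock: 25.85
eef_pos: [512.1, 9.5, 170.5]
tool_rot: [3.141, -0.001, 1.529]
force: [0.6, 0.1, 0.1]
width: 68.5
25.95 [512.1  10.1 170.6] [ 3.141e+00 -1.000e-03  1.531e+00] [ 0.   0.2 -1. ] 68.5
```

View pics/v9.png

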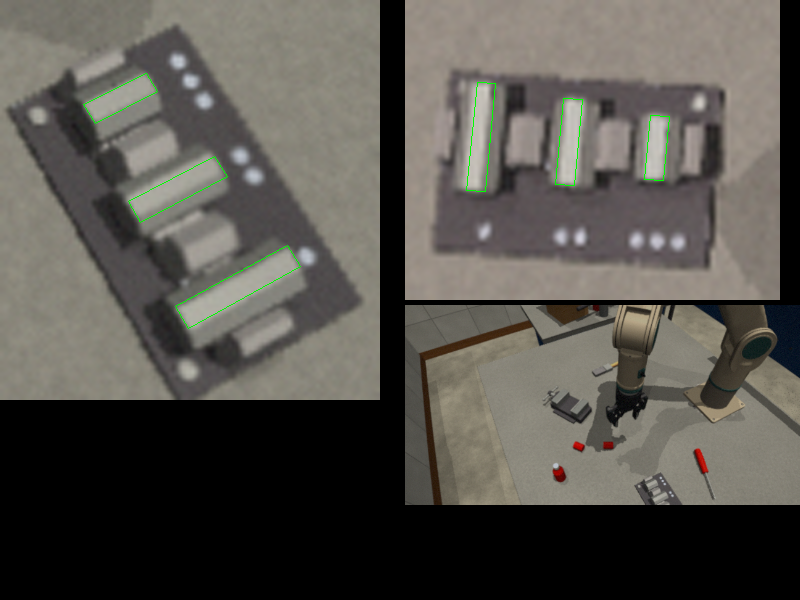

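All three blanks lie in their slots on the predicted outlines, in both views. Handing in.

```bash
python3 -c "from cell import ctrl;print(ctrl.finish_job())"
```

```text
the job is handed in; nothing more can be done
None
```

I took the long blank out of the vise, laid it on the bench, and gripped it again by its ends. Then I lowered the long, middle and short blanks, in that order, into the one-, two- and three-dot slots. The job was handed in at about 26 s of the 72 s allowed, and the interface gives no verdict.

- **Seating:** in the last pictures from both cameras, the top faces of all three blanks lie on the outlines predicted for seated and centred blanks, to about a pixel (3 mm). For each blank the force rose at about the height expected for the slot floor. I did not measure the final poses any more finely than that.
- **Bystanders and retreat:** the bottle and screwdriver look unmoved in the last picture. The brush is partly hidden there, but the tool only crossed near it at about 200 mm height. The arm ended clear of everything.
- **What disagreed:**
  - My first fit of the short blank's angle was wrong. I redid it, and a second measurement confirmed it before I took the blank.
  - The position readings swung by 2 to 4 mm just after moves, so I let the arm settle or averaged the readings.

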